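Draw a cylinder's piston rod out to its mark and hold it for switch setting

TASK

Take the yellow thread protector off the end of the piston rod of the upright air cylinder and set it down (not dropped) in the blue parts tray. Then take hold of the bare rod and draw it straight up out of the cylinder, gently and without forcing it sideways against its bore, until the blue ring marked on it has just come fully clear of the gland on top of the cylinder. Finish while holding the rod still there, well gripped, so that a colleague can set the position switch (let go, it sinks back), and leave the other things on the bench where they are.

Things in the scene. Friction and masses are not known exactly. Their poses are not given: they have to be found in the camera images.
- cyl: Upright tie-rod air cylinder on a steel plate (130 x 100 x 12 mm) fixed to the bench: 54 mm square aluminium end covers, round barrel, dark gland nose (33 mm across, 8 mm high) on top, silencers on the -y side, black position switch. Origin: centre of the plate's underside; z up the cylinder's axis. The top cover's face is 146 mm above the bench, the gland's top 154 mm.
- gland (a point): Centre of the gland's top face, where the rod comes out (17 mm bore, 36 mm long, on the cylinder's axis). z up.
- rod: Loose piston and steel rod, 0.25 to 0.5 kg, upright in the cylinder, 1 mm clearance in the gland; starts fully home, slides up 56 mm to a stop, sinks back if let go. Origin: centre of the piston's underside (inside the barrel); z up the rod. Plain round rod 16 mm thick up to a shoulder 160 mm above the origin, then a 10 mm thread 20 mm long. Fully home, 46 mm of plain rod stands above the gland.
- rod_shoulder (a point): Centre of the rod's shoulder, top of the plain 16 mm part; 160 mm above the rod's origin, 46 mm above the gland when fully home.
- rod_mark (a point): Lower edge (on the axis) of the blue ring marked round the rod, 8 mm high; 76 mm below the shoulder. At the start the ring is hidden in the bore, its lower edge 30 mm below the gland's top.
- cap: Yellow plastic thread protector, round cap 22 mm in diameter, 40 mm high, open below, 18 g. It sits loosely upright over the rod's thread (its bore is 13 mm wide and 24 mm deep), its rim resting on the shoulder, and lifts straight off. Origin: centre of its open rim; z towards the closed end (up).
- tray: Blue open parts tray, 126 (x) x 180 (y) x 28 mm high, 3 mm walls and floor, 0.45 kg, loose on the bench; a divider 30 mm to +y of its centre leaves a narrow bay with brass fittings on the +y side and an empty bay on the -y side. Origin: centre of its underside; z up.
- tray_bay (a point): Centre of the floor of the tray's empty bay (120 x 116 mm inside, 25 mm deep).
- drive: Bystander: hard disk drive lying flat, 147 x 102 x 26 mm. Origin: centre of its underside. Stays where it is.
- wrench: Bystander: small steel wrench lying on the bench between the robot and the cylinder, 150 mm long. Stays where it is.
- grease: Bystander: jar of grease, 52 mm across, 55 mm high, beyond the cylinder. Stays where it is.
- tape: Bystander: roll of green tape lying flat, 76 mm across, 18 mm high, beyond the cylinder. Stays where it is.
- caliper: Bystander: digital caliper lying flat, 200 mm long, beyond the cylinder. Stays where it is.
- driver: Bystander: red-handled screwdriver, 190 mm long, at the right far side. Stays where it is.

How it is judged (in metres and radians):
On the way, in this order (a step that is already met when the one before it is completed fails the run):
1. the protector is lowered into the tray, still in the fingers, the rod not yet drawn (contact force between the fingers and cap above 0.5 N and x of cap in the frame of tray between -0.06 and 0.06 m and y of cap in the frame of tray between -0.087 and 0.087 m and z of cap in the frame of tray below 0.03 m and z of rod_mark in the frame of gland below -0.02 m), for 0.05 s.
2. the protector lies released in the tray (contact force between the fingers and cap below 0.05 N and x of cap in the frame of tray between -0.06 and 0.06 m and y of cap in the frame of tray between -0.087 and 0.087 m and z of cap in the frame of tray below 0.03 m and linear speed of cap below 0.05 m/s), for 0.2 s.
3. the rod is drawn out by the fingers until the blue ring is clear of the gland (contact force between the fingers and rod above 3 N and z of rod_mark in the frame of gland between -0.001 and 0.01 m), for 0.2 s.
At the end, for the whole second after the job is handed in: The fingers hold the rod (over 3 N) at rest and upright in the bore (within 0.03 rad), pressing on the cylinder with less than 10 N, the lower edge of its blue ring between 1 mm below and 10 mm above the gland's top; the protector lies released in the tray (all of step 3 and contact force between rod and cyl below 10 N and angle between the z axis of rod and the z axis of cyl, either way round below 0.03 rad and linear speed of rod below 0.01 m/s and contact force between the fingers and cap below 0.05 N and x of cap in the frame of tray between -0.06 and 0.06 m and y of cap in the frame of tray between -0.087 and 0.087 m and z of cap in the frame of tray below 0.03 m); the arm keeps its last pose, push and grip.
It fails at once if the rod is forced against the cylinder (over 35 N) (contact force between rod and cyl above 35 N).
It fails at once if a bystander or the tray is shoved more than 30 mm (distance of any of tray, drive, wrench, grease, tape, caliper, driver from where it was at the start of the episode above 0.03 m).
It also fails if it takes over 53 s, if anything falls off the work surface, if the arm or the gripper's body presses on something with over 40 N, if the wrist force passes 120 N, or if a joint passes its speed limit or range.

ROBOT

A 6-joint arm with a two-finger parallel gripper is mounted at the origin on the work surface. World frame = base frame: x ahead of the robot, y to its left, z up, the work surface at z = 0. Lengths are in m, angles in degrees, forces in N, time in s.
With the tool pointing down it reaches from about 0.325 to 0.875 m from the base axis. Payload 4.4 kg.
Tool frame: the origin (TCP) lies midway between the tips of the shut fingers; the grasp point (between the pads) lies r.pinch_z behind it (r.pinch_z is the distance from the TCP to the grasp point, in m); z points along the fingers, y is the line along which they close (so a half turn about z gives the same grasp; the last joint's range is limited). The gripper opens to 85 mm and grips with 20 to 120 N. Pads are 22 mm wide; open, the fingers measure 114 mm over their backs; the gripper's body (76 mm by 85 mm) begins 54 mm behind the grasp point. The pads swing forward as they close: fully open they stand 13 mm farther back than shut.
Start: joints at [62.538, 11.837, 88.321, -0, 79.842, -8.623], TCP at [0.186, 0.544, 0.231] pointing down, gripper open.
Joint ranges: [-156.59, 156.59], [-49.26, 127.26], [12.9, 141.05], [-63.56, 243.56], [4.71, 150.69], [-161.64, 161.64]. Speed limits (degrees/s): [159.86, 159.86, 180, 180, 180, 180].

INTERFACE

Orientations are given as a 3x3 rotation matrix whose columns are the frame's x, y, z axes.
In Python, from plant import get_obs, optics, order, finder, r gives the robot as it stands.
- The arm moves only by the shell command python3 -m handwheel 'ROWS' [FORCE]. ROWS is JSON, one flat list of numbers, 7 for each row, row after row: the shift along the tool's x, y, z in cm, then the turn, a rotation vector about the tool's x, y, z in degrees, then the opening, from 0 (shut) to 1 (fully open). A call has 1 to 20 rows; each row shifts and turns the commanded pose from where the row before left it, along the tool's axes as they then stand; what a row does not reach is not made up. A row lasts 1/8 s, in which the tool goes at most 62.5 mm and 10.7 degrees, less where a joint would pass 70% of its speed; a pose out of reach is approached as far as the arm can. A call is refused whole if a number of a shift passes 6.25 or a number of a turn 10.7, either way. A call with a gripper value outside its range is refused whole. The fingers move at their own pace and stop on an object; FORCE is the grip in N (left out, the last holds). Time passes only in rows, so rows that do not move let the fingers close. It gives the time, the measured TCP pose, the force, the opening and the grip force at its end, in the units of the state.
- get_obs(): the state, without advancing time (a new reading comes with each control period).
- optics.read_camera(name): name is "side" or "top" or "wrist"; returns (picture, depth): 480x640x3 uint8, red, green, blue; 480x640 float32, m along the optical axis (not along the pixel's ray), 0 where there is no reading.
- optics.camera_model(name): a dict with "mtx" (3x3 intrinsics, pixels), "R" (3x3) and "t" (3): a world point X has camera coordinates R X + t; the wrist camera has in their place "mount" (4x4, takes a point from camera to tool coordinates, whose origin is the TCP and whose axes are the flange's). Camera axes: x right, y down, z forward; pixel columns grow to the right and rows downward; lengths in m; the calibration is good to about 2 mm. A picture is of the moment at which its call begins: read the wrist's pose just before it. camera_model takes no time and is no camera call.
- order.sign_off(): hands the job in; it is judged then, once.
Trained networks look in the newest picture that a camera, given by its name, has taken for a name from the list of things; names that differ only in an ending like _2 or _b are one class to them, and where a whole thing is asked for, a point or a joint stands for the part that bears it (a point fixed in the world has none). Each returns a list of dicts, best first, with "conf" (0 to 1); they miss things now and then, are a little off and sometimes report something else, mostly with a low value. They report only what shows in the picture. A call takes as long as a camera call.
- finder.look_for(camera, name): "extent" ([left, top, width, height] as shares, 0 to 1, of the picture: columns of its width, rows of its height, round what is visible of it).
The state is a dict: "t": time; "qpos": joint angles; "qd": joint speeds; "joint_efforts": joint torques, N m; "tcp_pos": TCP position; "orientation": TCP orientation; "ft_force": force on the tool from outside, world axes, zero at the start; "moment": the same for the moment, N m; "gripper_width": finger opening in m; "grip_force": force on a finger pad.
Only numpy, scipy, OpenCV 4.12 (cv2) and the standard library are available. Lean on these libraries where they do the work, as an engineer would, in place of code of your own. Each camera call takes 0.05 s, during which the arm holds its last target. There are 200 camera calls.

## Working session

There is one attempt and no reset: what is moved stays moved. The work goes in short steps, Python scripts to look and compute and a shell command to move; the robot and the scene stay as the last step left them, time stands still between calls to the robot, and variables do not carry over. Pictures are saved under pics/ and viewed, at most 10 in all, crops included, and the job is handed in when it is done.

```bash
ls; mkdir -p pics
python3 - <<'E'
from plant import get_obs, optics, order, finder, r
import cv2, numpy as np
o=get_obs();print(o['t'],o['tcp_pos'],np.round(o['orientation'],3),o['gripper_width'],r.pinch_z)
ims=[]
for c in('top','side'):
    im,d=optics.read_camera(c);cv2.imwrite(f'pics/{c}0.png',im[:,:,::-1]);np.save(f'pics/{c}0.npy',d)
    for n in('cap','cyl','tray'):
        print(c,n,[(np.round(np.array(x['extent'])*[640,480,640,480]).tolist(),round(x['conf'],2)) for x in finder.look_for(c,n)[:2]])
    m=optics.camera_model(c);print(np.round(m['mtx'],1).tolist(),np.round(m['R'],3).tolist(),m['t'], (-m['R'].T@m['t']))
E
```

```text
pics
0.0 [0.1853184  0.54351152 0.23010394] [[-0.946  0.323 -0.001]
 [ 0.323  0.946 -0.002]
 [ 0.    -0.002 -1.   ]] 0.08534961520161444 0.0187
top cap [([157.0, 150.0, 76.0, 65.0], 0.61), ([249.0, 227.0, 14.0, 18.0], 0.49)]
top cyl [([242.0, 226.0, 47.0, 63.0], 0.73)]
top tray [([282.0, 160.0, 24.0, 31.0], 0.74), ([401.0, 249.0, 97.0, 70.0], 0.59)]
[[516.4, 0.0, 310.8], [0.0, 516.4, 242.9], [0.0, 0.0, 1.0]] [[0.065, -0.998, 0.004], [-0.974, -0.064, -0.218], [0.218, 0.01, -0.976]] [-0.04313047  0.57798679  1.03238655] [ 0.34112287 -0.01640865  1.13362996]
side cap [([358.0, 198.0, 64.0, 60.0], 0.54)]
side cyl [([249.0, 270.0, 82.0, 92.0], 0.87)]
side tray [([358.0, 193.0, 67.0, 63.0], 0.67)]
[[483.7, 0.0, 317.6], [0.0, 483.7, 240.8], [0.0, 0.0, 1.0]] [[-0.859, -0.512, -0.021], [-0.313, 0.558, -0.769], [0.406, -0.653, -0.639]] [0.46818299 0.30438919 0.78721284] [0.17809902 0.58426553 0.74730628]
```

View pics/top0.png

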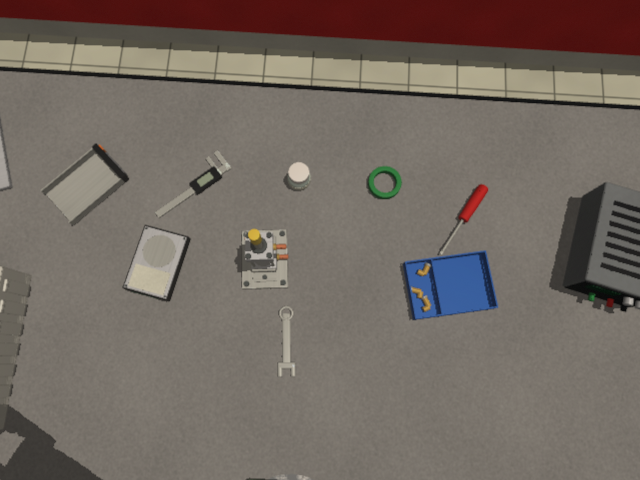

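View pics/side0.png

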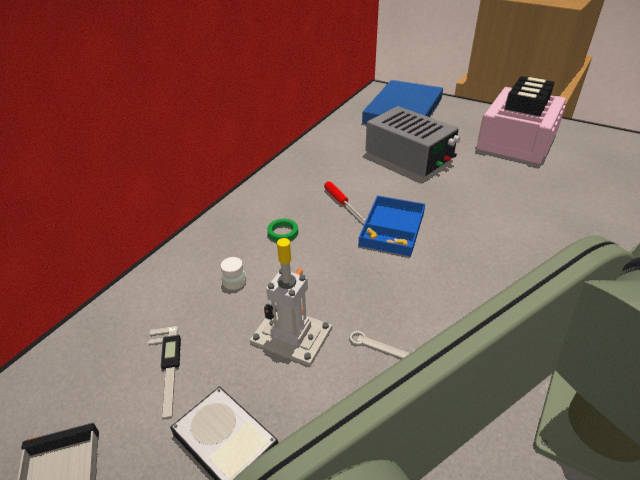

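The top view shows the cap at about (254,236), the cylinder plate at (265,259), the tray at (449,285) and its empty bay at about (465,283). The side view shows the cap at (284,251).

```bash
cat > h.py <<'E'
from plant import get_obs, optics, order, finder, r
import cv2, numpy as np
def ray(c,uv):
    m=optics.camera_model(c);R,t=np.array(m['R']),np.array(m['t'])
    return -R.T@t, R.T@np.linalg.inv(m['mtx'])@[uv[0],uv[1],1]
def atz(c,uv,z):
    o,d=ray(c,uv);return o+d*(z-o[2])/d[2]
def cloud(c,d,mask):
    v,u=np.nonzero(mask&(d>0));o=ray(c,(0,0))[0]
    m=optics.camera_model(c);D=np.linalg.inv(m['mtx'])@np.vstack([u,v,np.ones_like(u)])
    return (o[:,None]+np.array(m['R']).T@(D*d[v,u])).T
def yellow(im):
    h=cv2.cvtColor(im,cv2.COLOR_RGB2HSV);return (h[...,0]>20)&(h[...,0]<33)&(h[...,1]>180)&(h[...,2]>80)
def blue(im):
    h=cv2.cvtColor(im,cv2.COLOR_RGB2HSV);return (h[...,0]>100)&(h[...,0]<125)&(h[...,1]>120)
E
python3 - <<'E'
from h import *
for c in('top','side'):
    im=cv2.imread(f'pics/{c}0.png')[:,:,::-1].copy();d=np.load(f'pics/{c}0.npy')
    m=yellow(im)
    box=np.zeros_like(m)
    if c=='top': box[220:250,240:270]=1
    else: box[230:270,270:300]=1
    m&=box; P=cloud(c,d,m); print(c,'cap n',len(P),np.round(P.min(0),3),np.round(P.max(0),3))
    T=P[P[:,2]>P[:,2].max()-.004];print(' top c',len(T),T.mean(0).round(4)); Q=P[(P[:,2]>.205)&(P[:,2]<.238)]; print(' body',Q.mean(0).round(4))
    v,u=np.nonzero(m);print('px',u.min(),u.max(),v.min(),v.max(),u.mean(),v.mean())
    print('centroid ray z=.22',atz(c,(u.mean(),v.mean()),.22).round(4))
    b=blue(im);box=np.zeros_like(b)
    if c=='top':box[240:330,390:510]=1
    else: box[190:260,355:430]=1
    P=cloud(c,d,b&box);P=P[P[:,2]<.05]
    rim=P[P[:,2]>.018]
    rc=cv2.minAreaRect(rim[:,:2].astype(np.float32)*1000);print('tray rect',rc, cv2.boxPoints(rc).round(0).tolist())
    print('z',np.percentile(P[:,2],[2,50,98]))
E
```

```text
Traceback (most recent call last):
ValueError: zero-size array to reduction operation minimum which has no identity
```

```bash
cat > a.py <<'E'
from h import *
for c in('top','side'):
    im=cv2.imread(f'pics/{c}0.png')[:,:,::-1].copy();d=np.load(f'pics/{c}0.npy')
    print(im[236,254] if c=='top' else im[251,284], d[236,254] if c=='top' else d[251,284],(d>0).mean())
    m=yellow(im)
    box=np.zeros_like(m)
    if c=='top': box[220:250,240:270]=1
    else: box[230:270,270:300]=1
    m&=box; v,u=np.nonzero(m);print('px',u.min(),u.max(),v.min(),v.max(),u.mean(),v.mean())
    print('centroid ray z=.22',atz(c,(u.mean(),v.mean()),.22).round(4))
    P=cloud(c,d,m)
    if len(P):
        print(c,'cap n',len(P),np.round(P.min(0),3),np.round(P.max(0),3))
        T=P[P[:,2]>P[:,2].max()-.004];print(' top c',len(T),T.mean(0).round(4)); Q=P[(P[:,2]>.205)&(P[:,2]<.238)]; print(' body',Q.mean(0).round(4))
    b=blue(im);box=np.zeros_like(b)
    if c=='top':box[240:330,390:510]=1
    else: box[190:260,355:430]=1
    P=cloud(c,d,b&box);P=P[P[:,2]<.05]
    print('z',np.percentile(P[:,2],[2,50,98]))
    rim=P[P[:,2]>.018]
    rc=cv2.minAreaRect(rim[:,:2].astype(np.float32)*1000);print('tray rect',rc, cv2.boxPoints(rc).round(0).tolist())
E
python3 a.py
```

```text
[210 176  67] 0.9152431 0.9960774739583333Traceback (most recent call last):
  File "a.py", line 9, in <module>
    m&=box; v,u=np.nonzero(m);print('px',u.min(),u.max(),v.min(),v.max(),u.mean(),v.mean())
                                         ~~~~~^^
    return umr_minimum(a, axis, None, out, keepdims, initial, where)
ValueError: zero-size array to reduction operation minimum which has no identity
```

```bash
sed -i 's/>180)&(h\[...,2\]>80)/>130)\&(h[...,2]>80)/' h.py; python3 a.py
```

```text
[210 176  67] 0.9152431 0.9960774739583333
px 248 261 229 244 254.3684210526316 236.1315789473684
centroid ray z=.22 [0.5507 0.0962 0.22  ]
top cap n 152 [0.539 0.085 0.188] [0.559 0.105 0.245]
 top c 52 [0.5486 0.0957 0.2426]
 body [0.5425 0.092  0.2221]
z [-0.0001014   0.00501229  0.03062411]
tray rect ((516.8636474609375, -311.1642761230469), (124.46548461914062, 181.8563232421875), 11.664440155029297) [[438.0, -235.0], [474.0, -413.0], [596.0, -388.0], [559.0, -210.0]]
[149 121  10] 0.7914169 0.9959700520833333
px 277 290 238 263 283.7096774193548 250.32258064516128
centroid ray z=.22 [0.5492 0.0946 0.22  ]
side cap n 309 [ 0.537 -0.146  0.001] [0.727 0.107 0.242]
 top c 76 [0.5486 0.0958 0.2399]
 body [0.5441 0.1016 0.2223]
z [0.00030307 0.00576172 0.02854464]
tray rect ((515.81787109375, -311.3070983886719), (125.6822738647461, 189.355224609375), 11.61773681640625) [[435.0, -231.0], [473.0, -417.0], [596.0, -391.0], [558.0, -206.0]]
```

Cap axis is at about (0.549, 0.0955) with its top at z = 0.240, as expected. Tray centre is (0.516, -0.311), yawed 11.6°. I'm moving above the cap.

```bash
python3 -m handwheel '[0,0,-4.5,0,0,0,1, 0,0,-4.5,0,0,0,1, -4.9,-3.06,0,0,0,0,1, -4.9,-3.06,0,0,0,0,1, -4.9,-3.06,0,0,0,0,1, -4.9,-3.06,0,0,0,0,1, -4.9,-3.06,0,0,0,0,1, -4.9,-3.06,0,0,0,0,1, -4.9,-3.06,0,0,0,0,1, -4.9,-3.06,0,0,0,0,1, -4.9,-3.06,0,0,0,0,1, -4.9,-3.06,0,0,0,0,1, 0,0,0,0,0,0,1, 0,0,0,0,0,0,1]' 40
python3 - <<'E'
from h import *
o=get_obs();im,d=optics.read_camera('wrist');cv2.imwrite('pics/w1.png',im[:,:,::-1]);np.save('pics/w1.npy',d)
m=optics.camera_model('wrist');print(np.round(m['mount'],3).tolist(),np.round(m['mtx'],1).tolist())
print(o['t'],o['tcp_pos'],np.round(o['orientation'],4).tolist(),o['qpos'],o['ft_force'])
E
```

```text
t: 2.15
tcp_pos: [0.5503, 0.0965, 0.321]
orientation: [[-0.946, 0.323, -0.001], [0.323, 0.946, 0.001], [0.001, 0.0, -1.0]]
ft_force: [-0.2, 0.3, 0.0]
gripper_width: 0.0853
grip_force: 0.0
[[-0.001, -0.945, -0.328, 0.085], [1.0, -0.001, 0.0, -0.0], [-0.001, -0.328, 0.945, -0.143], [0.0, 0.0, 0.0, 1.0]] [[412.5, 0.0, 321.8], [0.0, 412.5, 244.6], [0.0, 0.0, 1.0]]
2.15 [0.55029338 0.09652118 0.32104355] [[-0.9463, 0.3234, -0.001], [0.3234, 0.9463, 0.0006], [0.0011, 0.0003, -1.0]] [ 1.05288899e+00  6.73099683e+00  8.36615354e+01  3.50035660e-02
  8.96617128e+01 -7.00812745e+01] [-0.19786946  0.25476718  0.03121135]
```

View pics/w1.png

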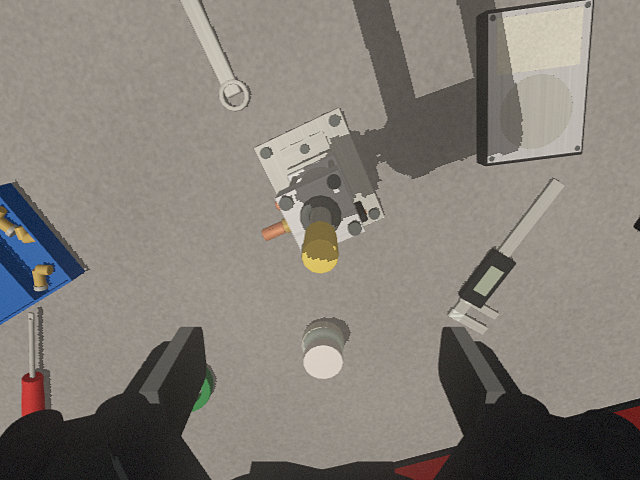

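The wrist view shows the cap top at about (320,257), centred between the fingers. I'll measure it in the tool frame.

```bash
cat >> h.py <<'E'
def wcloud(d,mask):
    m=optics.camera_model('wrist');v,u=np.nonzero(mask&(d>0))
    X=(np.linalg.inv(m['mtx'])@np.vstack([u,v,np.ones_like(u)]))*d[v,u]
    M=np.array(m['mount']);return (M[:3,:3]@X+M[:3,3:]).T
E
python3 - <<'E'
from h import *
im=cv2.imread('pics/w1.png')[:,:,::-1].copy();d=np.load('pics/w1.npy')
m=yellow(im);b=np.zeros_like(m);b[205:280,290:350]=1
P=wcloud(d,m&b);zt=np.percentile(P[:,2],2);T=P[P[:,2]<zt+.004]
print(len(P),len(T),zt,T.mean(0),T.min(0),T.max(0),'mid',(T.min(0)+T.max(0))/2)
o=get_obs();print(o['tcp_pos']+o['orientation']@((T.min(0)+T.max(0))/2))
# horizontal extent by edge rows
for row in (220,230,240,257): 
    u=np.nonzero((m&b)[row])[0];print(row,u.min(),u.max(),(u.min()+u.max())/2)
E
```

```text
992 801 0.07959638032616043 [-0.00015914 -0.00156736  0.0809472 ] [-0.01047727 -0.01193255  0.07872213] [0.01096196 0.00848068 0.08348303] mid [ 0.00024235 -0.00172593  0.08110258]
[0.54918316 0.09561561 0.24008219]Traceback (most recent call last):
  File "<stdin>", line 9, in <module>
    return umr_minimum(a, axis, None, out, keepdims, initial, where)
ValueError: zero-size array to reduction operation minimum which has no identity
```

```bash
python3 -m handwheel '[0,-0.17,3,0,0,0,1, 0,0,3,0,0,0,1, 0,0,3,0,0,0,1, 0,0,2.6,0,0,0,1, 0,0,0,0,0,0,1, 0,0,0,0,0,0,0.3, 0,0,0,0,0,0,0.1, 0,0,0,0,0,0,0, 0,0,0,0,0,0,0,0,0,0,0,0,0,0]' 25
```

```text
t: 3.45
tcp_pos: [0.5507, 0.0947, 0.2062]
orientation: [[-0.946, 0.323, 0.002], [0.323, 0.946, 0.0], [-0.002, 0.001, -1.0]]
ft_force: [-0.6, -0.7, 4.1]
gripper_width: 0.0212
grip_force: 24.4
```

```bash
python3 -m handwheel '[0,0,-0.6,0,0,0,0, 0,0,-1.2,0,0,0,0, 0,0,-2,0,0,0,0, 0,0,-2.5,0,0,0,0, -0.7,-2.6,0,0,0,0,0, -1.41,-5.25,0,0,0,0,0, -1.41,-5.25,0,0,0,0,0, -1.41,-5.25,0,0,0,0,0, -1.41,-5.25,0,0,0,0,0, -1.41,-5.25,0,0,0,0,0, -1.41,-5.25,0,0,0,0,0, -1.41,-5.25,0,0,0,0,0, -0.71,-2.65,0,0,0,0,0, 0,0,0,0,0,0,0, 0,0,0,0,0,0,0]'
python3 - <<'E'
from h import *
o=get_obs();im,d=optics.read_camera('wrist');cv2.imwrite('pics/w2.png',im[:,:,::-1])
it,_=optics.read_camera('top');cv2.imwrite('pics/t2.png',it[150:360,200:540,::-1])
P=wcloud(d,blue(im));W=o['tcp_pos']+P@o['orientation'].T
print(o['tcp_pos'],o['qpos']);rim=W[(W[:,2]>.018)&(W[:,2]<.04)];print(cv2.minAreaRect(rim[:,:2].astype(np.float32)*1000),np.percentile(W[:,2],[2,50,98]))
E
```

```text
t: 5.32
tcp_pos: [0.5215, -0.3379, 0.2683]
orientation: [[-0.947, 0.322, -0.0], [0.322, 0.947, 0.001], [0.0, 0.001, -1.0]]
ft_force: [0.4, 0.5, 0.1]
gripper_width: 0.0211
grip_force: 24.6
[ 0.5214626  -0.33788355  0.26833842] [-4.09407297e+01  1.60288811e+01  7.87824824e+01  4.90929167e-02
  8.52372573e+01 -1.12160582e+02]
((536.0938110351562, -439.14129638671875), (135.0644073486328, 441.402587890625), 8.51331615447998) [0.00159981 0.00338189 0.02874377]
```

View pics/w2.png

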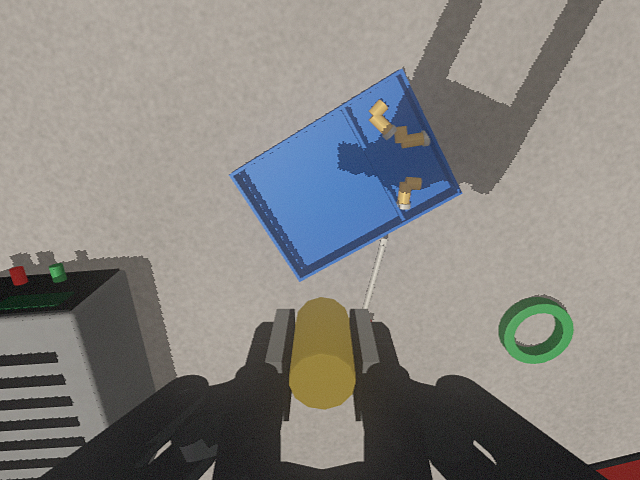

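View pics/t2.png

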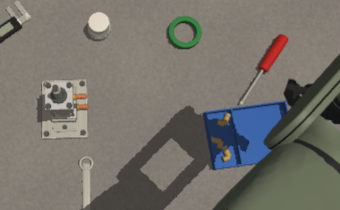

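The cap is held upright (tip at about (320,380)), the rod is bare in the top view, and the tool is over the bay. Lowering now.

```bash
python3 -m handwheel '[0,0,3,0,0,0,0, 0,0,5,0,0,0,0, 0,0,5,0,0,0,0, 0,0,5,0,0,0,0, 0,0,4,0,0,0,0, 0,0,2,0,0,0,0, 0,0,1,0,0,0,0, 0,0,0.5,0,0,0,0, 0,0,0,0,0,0,0, 0,0,0,0,0,0,0]'
```

```text
t: 6.68
tcp_pos: [0.5221, -0.34, 0.0147]
orientation: [[-0.946, 0.323, 0.002], [0.323, 0.946, -0.002], [-0.002, -0.001, -1.0]]
ft_force: [0.7, -0.4, 0.3]
gripper_width: 0.0213
grip_force: 24.6
```

```bash
python3 -m handwheel '[0,0,0.2,0,0,0,0, 0,0,0.1,0,0,0,0, 0,0,0,0,0,0,0]'
```

```text
t: 7.05
tcp_pos: [0.5211, -0.3391, 0.0102]
orientation: [[-0.946, 0.323, -0.0], [0.323, 0.946, 0.0], [0.0, 0.0, -1.0]]
ft_force: [0.3, -0.5, 0.1]
gripper_width: 0.0209
grip_force: 24.6
```

```bash
python3 -m handwheel '[0,0,0.1,0,0,0,0, 0,0,0.1,0,0,0,0, 0,0,0,0,0,0,0]'
```

```text
t: 7.42
tcp_pos: [0.5213, -0.3393, 0.0093]
orientation: [[-0.946, 0.323, -0.0], [0.323, 0.946, -0.0], [0.0, -0.0, -1.0]]
ft_force: [-2.8, 1.2, 5.3]
gripper_width: 0.0213
grip_force: 25.0
```

Contact (5 N). Releasing with a partial opening, then rising.

```bash
python3 -m handwheel '[0,0,0,0,0,0,0.3, 0,0,0,0,0,0,0.45, 0,0,0,0,0,0,0.45, 0,0,0,0,0,0,0.45, 0,0,-1,0,0,0,0.45, 0,0,-2,0,0,0,0.45, 0,0,-4,0,0,0,0.45, 0,0,-6,0,0,0,0.45, 0,0,-6,0,0,0,0.8, 0,0,-6,0,0,0,0.8, 0,0,0,0,0,0,0.8, 0,0,0,0,0,0,0.8]'
python3 - <<'E'
from h import *
o=get_obs();im,d=optics.read_camera('wrist');cv2.imwrite('pics/w3.png',im[:,:,::-1])
P=wcloud(d,yellow(im));W=o['tcp_pos']+P@o['orientation'].T;W=W[(np.hypot(W[:,0]-.521,W[:,1]+.339)<.06)]
T=W[W[:,2]>W[:,2].max()-.005];print(o['tcp_pos'],len(W),W.min(0),W.max(0),T.mean(0))
E
```

```text
t: 8.93
tcp_pos: [0.5212, -0.3391, 0.2597]
orientation: [[-0.946, 0.323, 0.001], [0.323, 0.946, -0.001], [-0.002, -0.001, -1.0]]
ft_force: [-1.4, -0.3, 0.3]
gripper_width: 0.0684
grip_force: 0.0
[ 0.5212094  -0.3390968   0.25967172] 31 [ 0.51183042 -0.34892034  0.04107459] [ 0.53035015 -0.32887077  0.04482086] [ 0.52456179 -0.33939673  0.04321383]
```

View pics/w3.png

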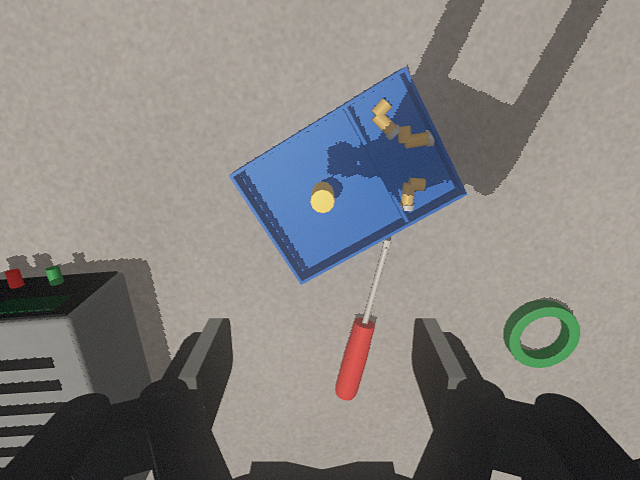

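The cap stands upright in the bay at (322,200), released. Returning above the rod.

```bash
python3 -m handwheel '[0.7,2.6,-1,0,0,0,1, 1.43,5.25,-1,0,0,0,1, 1.43,5.25,-1,0,0,0,1, 1.43,5.25,-1,0,0,0,1, 1.43,5.25,0,0,0,0,1, 1.43,5.25,0,0,0,0,1, 1.43,5.25,0,0,0,0,1, 1.43,5.25,0,0,0,0,1, 0.7,2.65,0,0,0,0,1, 0,0,0,0,0,0,1, 0,0,0,0,0,0,1]'
python3 - <<'E'
from h import *
o=get_obs();im,d=optics.read_camera('wrist');cv2.imwrite('pics/w4.png',im[:,:,::-1])
R=o['orientation'];print(o['tcp_pos'],R.round(4).tolist())
P=wcloud(d,d>0);W=o['tcp_pos']+P@R.T;n=np.hypot(W[:,0]-.549,W[:,1]-.0956)<.02
W=W[n]
for a,b in((.157,.17),(.17,.185),(.185,.197),(.1975,.204),(.206,.217),(.2175,.226)):
    Q=W[(W[:,2]>a)&(W[:,2]<b)]
    if len(Q)>5:
        q=Q@R  # tool axes
        lo,hi=np.percentile(q[:,:2],[1,99],axis=0);c=(lo+hi)/2-(o['tcp_pos']@R)[:2]
        print(a,len(Q),'size',(hi-lo).round(4),'mid tool',c.round(4),'mean',Q.mean(0).round(4))
E
```

```text
t: 10.35
tcp_pos: [0.548, 0.0952, 0.2975]
orientation: [[-0.947, 0.322, -0.002], [0.322, 0.947, -0.0], [0.002, -0.001, -1.0]]
ft_force: [-0.1, 0.2, -0.4]
gripper_width: 0.0856
grip_force: 0.0
[0.54803726 0.09524841 0.29751581] [[-0.9466, 0.3224, -0.0019], [0.3224, 0.9466, -0.0005], [0.0016, -0.001, -1.0]]
0.157 111 size [0.0058 0.0149] mid tool [0.0035 0.0002] mean [0.5436 0.0969 0.1637]
0.17 147 size [0.0062 0.0153] mid tool [0.0031 0.0001] mean [0.5437 0.0967 0.178 ]
0.185 131 size [0.0063 0.0153] mid tool [0.0031 0.0003] mean [0.5437 0.0969 0.1912]
0.1975 258 size [0.0125 0.0155] mid tool [-0.0001  0.0001] mean [0.5466 0.0958 0.2003]
0.206 115 size [0.0048 0.0102] mid tool [0.0014 0.    ] mean [0.5458 0.0959 0.2117]
0.2175 269 size [0.01 0.01] mid tool [-0.0015  0.0001] mean [0.5492 0.095  0.22  ]
```

View pics/w4.png

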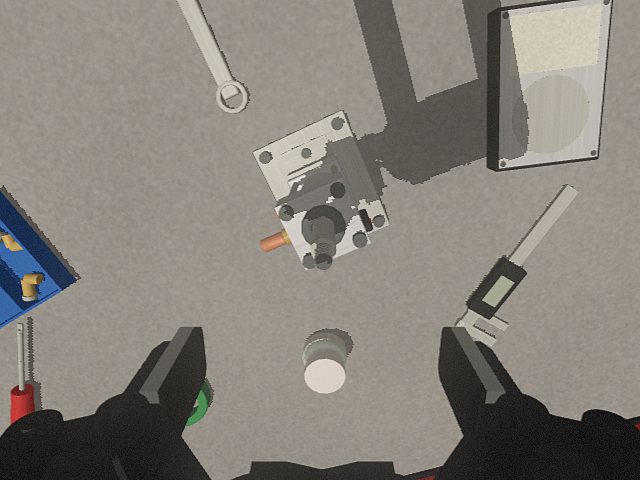

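The rod is bare and centred at (322,250). Correcting 1.5 mm in tool x, descending and gripping.

```bash
python3 -m handwheel '[-0.15,0,2,0,0,0,1, 0,0,4,0,0,0,1, 0,0,4,0,0,0,1, 0,0,2.4,0,0,0,1, 0,0,0.9,0,0,0,1, 0,0,0,0,0,0,1, 0,0,0,0,0,0,1]' 25
```

```text
t: 11.28
tcp_pos: [0.5514, 0.0944, 0.1669]
orientation: [[-0.946, 0.323, 0.003], [0.323, 0.946, -0.0], [-0.003, 0.001, -1.0]]
ft_force: [1.5, 0.3, 1.2]
gripper_width: 0.0854
grip_force: 0.0
```

```bash
python3 -m handwheel '[0,0,0,0,0,0,0.4, 0,0,0,0,0,0,0.25, 0,0,0,0,0,0,0.2, 0,0,0,0,0,0,0.1, 0,0,0,0,0,0,0, 0,0,0,0,0,0,0, 0,0,0,0,0,0,0]' 25; python3 -c "
from h import *
o=get_obs();print(o['ft_force'],o['moment'],o['orientation'].T@o['ft_force'],o['tcp_pos'])"
```

```text
t: 12.15
tcp_pos: [0.5504, 0.0948, 0.1655]
orientation: [[-0.946, 0.323, 0.0], [0.323, 0.946, 0.0], [-0.0, 0.0, -1.0]]
ft_force: [-0.2, 0.4, -0.0]
gripper_width: 0.0153
grip_force: 24.6
[-0.18287388  0.38699205 -0.00494431] [ 0.17721229  0.0093033  -0.01378092] [0.29804763 0.30720184 0.00497927] [0.55040586 0.09483743 0.16545085]
```

Gripped with almost no side load. Drawing gently.

```bash
python3 -m handwheel '[0,0,0,0,0,0,0, 0,0,-0.1,0,0,0,0, 0,0,-0.2,0,0,0,0, 0,0,-0.2,0,0,0,0, 0,0,-0.2,0,0,0,0, 0,0,-0.2,0,0,0,0, 0,0,0,0,0,0,0, 0,0,0,0,0,0,0]' 40; python3 -c "
from h import *
o=get_obs();print(o['ft_force'],o['moment'],o['tcp_pos'],o['orientation'].round(4).tolist())"
```

```text
t: 13.15
tcp_pos: [0.5502, 0.0946, 0.1745]
orientation: [[-0.946, 0.323, -0.0], [0.323, 0.946, -0.0], [0.0, -0.0, -1.0]]
ft_force: [0.5, 1.2, -4.3]
gripper_width: 0.0151
grip_force: 39.0
[ 0.48594994  1.17724018 -4.3129673 ] [ 0.14105125 -0.06597554 -0.01141452] [0.55015195 0.09460282 0.17448843] [[-0.9464, 0.3229, -0.0002], [0.3229, 0.9464, -0.0002], [0.0001, -0.0002, -1.0]]
```

```bash
python3 -m handwheel '[0,0,-0.15,0,0,0,0, 0,0,-0.25,0,0,0,0, 0,0,-0.25,0,0,0,0, 0,0,-0.25,0,0,0,0, 0,0,-0.25,0,0,0,0, 0,0,-0.25,0,0,0,0, 0,0,-0.25,0,0,0,0, 0,0,-0.25,0,0,0,0, 0,0,-0.25,0,0,0,0, 0,0,-0.25,0,0,0,0, 0,0,-0.15,0,0,0,0, 0,0,0,0,0,0,0, 0,0,0,0,0,0,0, 0,0,0,0,0,0,0, 0,0,0,0,0,0,0]' 40
python3 - <<'E'
from h import *
o=get_obs();print(o['ft_force'],o['moment'],o['tcp_pos'],o['orientation'].round(4).tolist())
im,d=optics.read_camera('wrist');a=im
im,d2=optics.read_camera('side')
c=np.hstack([cv2.resize(a[130:370,220:420],(400,480)),cv2.resize(im[230:350,240:340],(400,480))]);cv2.imwrite('pics/f1.png',c[:,:,::-1])
for n,I,D in(('wrist',a,d),('side',im,d2)):
    b=blue(I);bx=np.zeros_like(b)
    if n=='side':bx[230:330,260:310]=1
    else:bx[100:400,270:370]=1
    b&=bx;v,u=np.nonzero(b);print(n,len(v))
    if len(v):
        P=cloud('side',D,b) if n=='side' else o['tcp_pos']+wcloud(D,b)@o['orientation'].T
        print(u.min(),u.max(),v.min(),v.max(),np.percentile(P,[5,50,95],axis=0).round(4).tolist())
E
```

```text
t: 15.02
tcp_pos: [0.5502, 0.0947, 0.1997]
orientation: [[-0.946, 0.323, -0.0], [0.323, 0.946, 0.0], [0.0, -0.0, -1.0]]
ft_force: [0.3, -0.8, -3.5]
gripper_width: 0.0149
grip_force: 39.0
[ 0.26141788 -0.76708104 -3.4924208 ] [0.05588045 0.00995997 0.04379592] [0.5501776  0.09470445 0.19965958] [[-0.9464, 0.3229, -0.0003], [0.3229, 0.9464, 0.0], [0.0003, -0.0001, -1.0]]
wrist 73
306 337 270 284 [[0.5414, 0.091, 0.1593], [0.543, 0.0993, 0.1633], [0.5484, 0.1024, 0.1664]]
side 27
282 290 276 280 [[0.5409, 0.0941, 0.1574], [0.5448, 0.1009, 0.161], [0.5513, 0.1035, 0.164]]
```

View pics/f1.png

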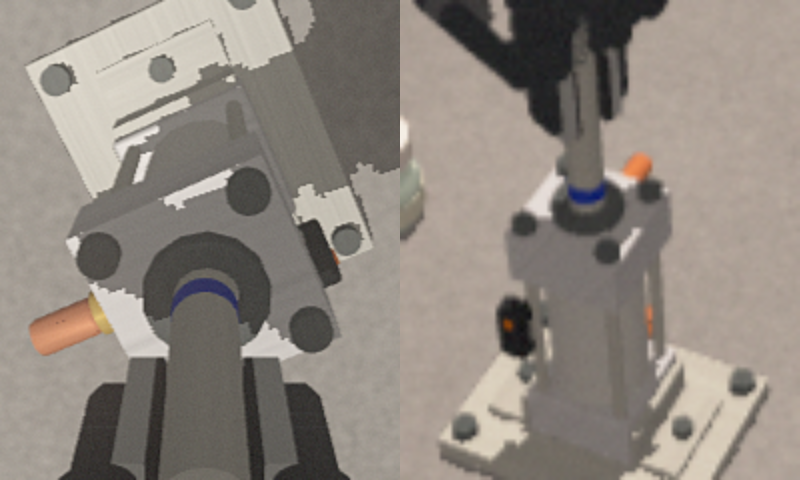

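The ring is visible just above the gland (left crop at (207,290)), with its edges measured at z of about 0.158 to 0.166. That puts its lower edge about 4 mm above the gland, and the side load is under 1 N. Handing in.

```bash
python3 -c "
from plant import order
print(order.sign_off())"
```

```text
the job is handed in; nothing more can be done
None
```

Job handed in at about 15 s: the protector stands released in the tray's empty bay, and the rod is held still and upright at a 39 N grip, its blue ring's lower edge about 4 mm above the gland; no verdict came back.

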